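# Clear the pivot bore of a church clock bridge by feel and seat its new bush

## Robot

A 7-joint arm with a two-finger parallel gripper is mounted at the origin on the work surface. World frame = base frame: x ahead of the robot, y to its left, z up, the work surface at z = 0. Lengths are in m, angles in degrees, forces in N, time in s.
With the tool pointing down it reaches from about 0.4 to 0.85 m from the base axis. Payload 4.5 kg.
Tool frame: the origin (TCP) lies between the finger pads; the fingertips stand 17 mm ahead of it and the grasp point (between the pads) lies 2 mm behind it; z points along the fingers, y is the direction in which the jaws open and shut (so a half turn about z gives the same grasp; the last joint's range is limited). The gripper opens to 85 mm and grips with 20 to 120 N. Pads are 22 mm wide; open, the fingers measure 114 mm over their backs; the gripper's body (76 mm by 85 mm) begins 54 mm behind the grasp point. The pads swing forward as they close: fully open they stand 13 mm farther back than shut.
Start: joints at [-61.776, 39.483, -11.15, 89.685, 9.013, 51.709, -12.324], TCP at [0.277, 0.56, 0.248] pointing down, gripper open.
Joint ranges: [-172.22, 172.22], [-26.19, 119.32], [-84.43, 86.54], [7.71, 146.69], [-57.33, 237.33], [2.42, 119.75], [-152.13, 152.13]. Speed limits (degrees/s): [147.25, 147.25, 180, 180, 180, 180, 180].

## Interface

Orientations are given as [roll, pitch, yaw] about the fixed x, y, z axes, in that order (R = Rz(yaw) Ry(pitch) Rx(roll)).
In Python, from workcell import manip gives the robot as it stands.
- The arm moves only by the tool jog_arm, never from a script. Its arguments are lists of equal length, an entry for each row: "jaw": the opening, from -1 (shut) to 1 (fully open); "slide": the shift along the tool's x, y, z in m, a list of three; "spin": the turn about the tool's z in degrees. In form: {"jaw": [jaw, ...], "slide": [[x, y, z], ...], "spin": [spin, ...]}. A call has 1 to 20 rows; each row is the pose to reach, as a shift and turn from the pose commanded when the call began, along the tool's axes at that moment; what a row does not reach only later rows make up. A row lasts 1/10 s, in which the tool goes at most 50 mm and 8.59 degrees, less where a joint would pass 70% of its speed; a pose out of reach is approached as far as the arm can. A call with a gripper value outside its range is refused whole. The fingers move at their own pace and stop on an object; "newtons" is the grip in N (left out, the last holds). Time passes only in rows, so rows that repeat a pose let the fingers close. It gives the time, the measured TCP pose, the force and the opening at its end, in the units of the state.
- manip.state(): the state, without advancing time (a new reading comes with each control period).
- manip.capture(name): name is "scene" or "top" or "wrist"; returns the picture (480x640x3 uint8, red, green, blue); there is no depth.
- manip.camera_params(name): a dict with "camera_matrix" (3x3 intrinsics, pixels), "pose" (4x4, takes a point from camera to world coordinates). Camera axes: x right, y up, looking along -z (the intrinsics and any distortion apply to the point x, -y, -z); pixel columns grow to the right and rows downward; lengths in m; the calibration is good to about 2 mm. A picture is of the moment at which its call begins: read the wrist's pose just before it. camera_params takes no time and is no camera call; for the wrist camera it gives the pose at the moment of the call.
- manip.sign_off(): hands the job in, once; it reports no verdict.
The state is a dict: "time": time; "joint_positions": joint angles; "dq": joint speeds; "joint_torque": joint torques, N m; "ee_pos": TCP position; "eef_rot": TCP orientation; "wrist_force": force on the tool from outside, world axes, zero at the start; "moment": the same for the moment, N m; "width": finger opening in m.
Only numpy, scipy, OpenCV 4.12 (cv2) and the standard library are available. Lean on these libraries where they do the work, as an engineer would, in place of code of your own. Each camera call takes 0.05 s, during which the arm holds its last target.

## Task

The church clock's bronze bridge has two bores that look alike from above: one is a blind dowel hole, the other runs right through and still has its worn sleeve stuck in it somewhere below the mouth. Feel with the brass drift which of them gives way under a steady push, drive the sleeve out until the drift's tip stands well clear below the bridge, and put the drift back in its stand. Then seat the new bush in the cleared bore with its collar fully down on the bridge, never bearing down with more than 50 N, and leave the other things on the bench where they are.

Things in the scene. Friction and masses are not known exactly. Their poses are not given: they have to be found in the camera images.
- bridge: Bronze bridge, a bar from x -97 (round end) to +75 mm, 44 wide (y), 24 thick, on two 18 mm feet: underside 18 mm, flat top 42 mm above the bench. Fixed. A steel toolmaker's clamp holds its +x end, reaching to x 185 mm and, at x 90 to 165, to y +-78 mm, at most 32 mm high. Origin at bench level midway between the bores. One bore (differs each time) holds the worn sleeve, the other is blind.
- bore_near (a point): Centre of the mouth of the bore at the bridge's x = -35 mm, level with its top. Bore 17 mm across, vertical, slight chamfer. In the bore with the worn sleeve (16.6 mm across, 12 long) its top lies 6 to 12 mm below the mouth; it slides down against about 6 N of friction (damping 15 N s/m) until it stands on the bench, its top 30 mm below the mouth, and stops dead.
- bore_far (a point): Centre of the mouth of the bore at the bridge's x = +35 mm, otherwise as the other; either may hold the sleeve. The blind bore has a solid floor 9 to 14 mm below its mouth that does not give.
- drift_center (a point): Brass drift (stepped round punch), 106 mm long, about 0.25 kg: below, a tip 12 mm across, 46 mm long, slightly bevelled; above it a round handle 22 mm across, 60 mm long. This point is half-way up on the axis, 53 mm above the tip's end, 7 mm above the handle's lower end; z points up, away from the tip. It starts upright in its stand; grip it by the upper half of the handle.
- drift_tip (a point): Lower end of the drift's tip, on its axis.
- drift_shoulder (a point): On the drift's axis at the handle's lower end, 46 mm above the tip's end; it rests on the stand's top when the drift is in its stand.
- stand_mouth (a point): Centre of the hole in the top of the drift's stand, a fixed dark wooden block 64 x 64 mm, 56 mm tall; the hole is 19 mm across and 50 mm deep.
- bush_center (a point): The new bronze bush, 48 mm tall, about 0.12 kg, round: barrel below 16 mm across, 20 mm long (last 3 mm tapering to 13 mm); collar 30 mm across, 4 mm thick; above it a hub 22 mm across, 24 mm tall, to grip it by. This point is half-way up on the axis, at the collar's top face; z points up. It starts upright in its block, barrel down.
- bush_seat (a point): On the bush's axis at the underside of its collar, 20 mm above the barrel's end; when fully home it coincides with the mouth of the bore.
- block_mouth (a point): Centre of the hole in the top of the bush's block, a fixed pale wooden block 64 x 64 mm, 30 mm tall; hole 19 mm across, 24 mm deep. The bush's collar rests on it at the start.
- screwdriver: A red-handled screwdriver, 170 mm long, lying flat; origin at its underside. A bystander.
- lens: An amber glass lens, 47 mm across and 12 mm thick, lying flat; origin at the centre of its underside. A bystander.
- poising_tool: A brass poising tool, 60 x 36 mm, 43 mm tall; origin at the centre of its underside. A bystander.
- clock_weight: A tin cuckoo clock weight, 45 mm thick and about 115 mm long, lying on its side; origin under its middle. A bystander.
- wheel: A brass clock wheel, 57 mm across, standing on its 34 mm tall steel arbor; origin at the foot of the arbor. A bystander.
- oil_jar: An amber glass oil jar with a black cap, 34 mm across, 50 mm tall; origin at the centre of its underside. A bystander.
Not all that is in view belongs to the job. Leave any pink look-alike of the part that bears drift_center alone.

How it is judged:
By the outcome, as a careful person would: the job done as asked, in the order asked, and still so for the second after the job is handed in, with the robot touching nothing.
It also fails if it takes over 72 s, if anything falls off the work surface, if the arm or the gripper's body presses on something with over 40 N, if the wrist force passes 120 N, or if a joint passes its speed limit or range.

## Working session

There is one attempt and no reset: what is moved stays moved. The work goes in short steps, Python scripts to look and compute and a tool call to move; the robot and the scene stay as the last step left them, time stands still between calls to the robot, and variables do not carry over. Pictures are saved under pics/ and viewed, and the job is handed in when it is done.

Besides the shell and the picture viewer there is one more tool, called after "Emit:" as name(argument=value, ...) on one line, values as JSON. jog_arm: Moves the arm, as the interface text tells. Its arguments: {"type":"object","properties":{"jaw":{"type":"array","items":{"type":"number"}},"slide":{"type":"array","items":{"type":"array","items":{"type":"number"}}},"spin":{"type":"array","items":{"type":"number"}},"newtons":{"type":"number"}},"required":["jaw","slide","spin"]}

```bash
mkdir -p pics; ls
cat > h.py <<'E'
from workcell import manip
import numpy as np, cv2, json
def save(name,fn):
    im=manip.capture(name); cv2.imwrite(fn,cv2.cvtColor(im,cv2.COLOR_RGB2BGR)); return im
def params(name):
    p=manip.camera_params(name); return p
def ray(p,uv):
    K=np.array(p["camera_matrix"]);T=np.array(p["pose"])
    d=p.get("distortion",None)
    pt=cv2.undistortPoints(np.array([[uv]],float),K,None if d is None else np.array(d,float))[0,0]
    v=T[:3,:3]@np.array([pt[0],-pt[1],-1.0]); return T[:3,3],v
def onz(p,uv,z):
    o,v=ray(p,uv); return o+v*(z-o[2])/v[2]
def proj(p,X):
    K=np.array(p["camera_matrix"]);T=np.array(p["pose"])
    c=T[:3,:3].T@(np.array(X)-T[:3,3]); c=np.array([c[0],-c[1],-c[2]])
    d=p.get("distortion",None)
    return cv2.projectPoints(c.reshape(1,3),np.zeros(3),np.zeros(3),K,None if d is None else np.array(d,float))[0].ravel()
E
python3 - <<'E'
from h import *
np.set_printoptions(precision=4,suppress=True)
s=manip.state();print(s)
for n in("scene","top","wrist"):
    print(n,params(n))
    save(n,f"pics/{n}0.png")
E
```

```text
pics
{'time': 0.0, 'joint_positions': array([-61.7741,  39.535 , -11.1448,  89.7469,   9.0125,  51.7093,
       -12.325 ]), 'dq': array([ 0.1105, -0.0125, -0.0006, -0.0486, -0.032 ,  0.0254, -0.1688]), 'joint_torque': array([ -0.0004, -53.9605,  -1.2667, -15.8546,   0.0091,   0.0094,
         0.    ]), 'ee_pos': array([0.2766, 0.5598, 0.2475]), 'eef_rot': array([-179.891 ,    0.0078,  153.715 ]), 'wrist_force': array([ 0.1566,  0.4826, -0.1547]), 'moment': array([-0.0254, -0.0018,  0.0128]), 'width': 0.08538927752457738}
scene {'camera_matrix': array([[543.6392,   0.    , 311.8086],
       [  0.    , 543.6392, 239.5968],
       [  0.    ,   0.    ,   1.    ]]), 'pose': array([[ 0.5652, -0.5032,  0.6537,  1.3657],
       [ 0.8249,  0.3404, -0.4512, -0.6232],
       [ 0.0046,  0.7943,  0.6075,  0.8516],
       [ 0.    ,  0.    ,  0.    ,  1.    ]])}
top {'camera_matrix': array([[523.0345,   0.    , 319.4957],
       [  0.    , 523.0345, 246.7437],
       [  0.    ,   0.    ,   1.    ]]), 'pose': array([[-0.0233,  0.9807, -0.1939,  0.2479],
       [-0.9997, -0.0222,  0.008 , -0.0308],
       [ 0.0035,  0.1941,  0.981 ,  1.4256],
       [ 0.    ,  0.    ,  0.    ,  1.    ]])}
wrist {'camera_matrix': array([[404.0435,   0.    , 321.489 ],
       [  0.    , 404.0435, 236.4402],
       [  0.    ,   0.    ,   1.    ]]), 'pose': array([[ 0.4426, -0.8486, -0.2899,  0.2015],
       [ 0.8967,  0.4182,  0.1448,  0.5979],
       [-0.0016, -0.324 ,  0.9461,  0.3746],
       [ 0.    ,  0.    ,  0.    ,  1.    ]])}
```

View pics/scene0.png

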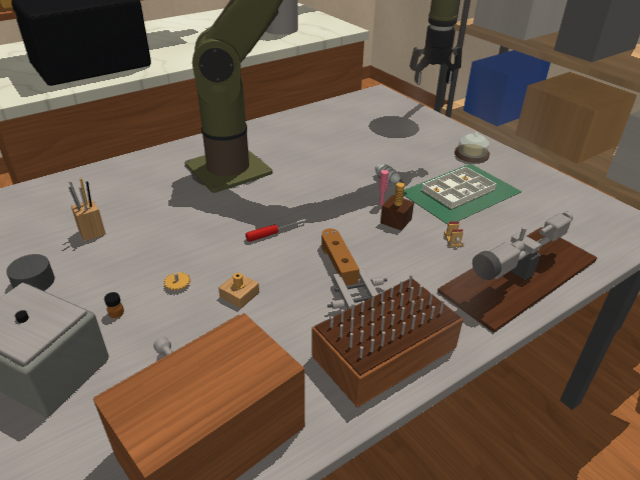

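View pics/top0.png

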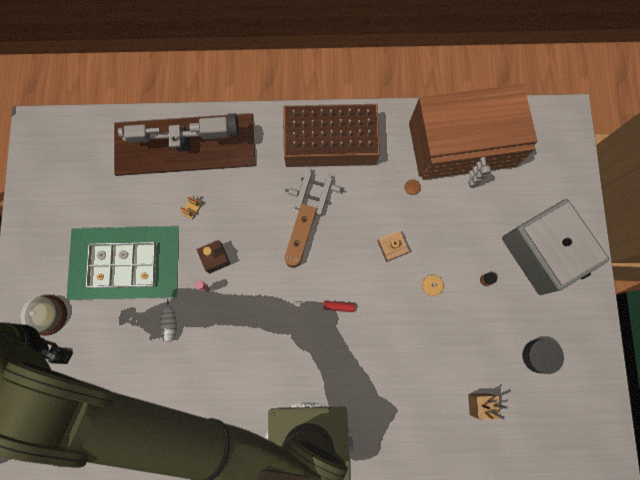

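View pics/wrist0.png

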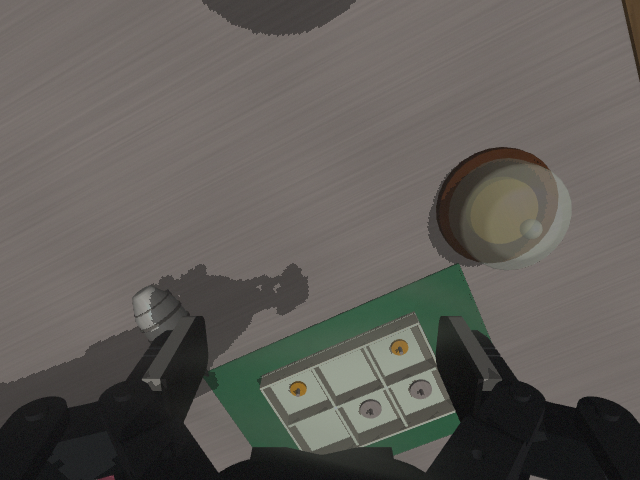

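The top view shows the drift's dark stand near (212,256), with the pink look-alike beside it at (201,286). The bridge runs from (293,260) to (310,205), with its clamp above that, and the bush block is at (394,246). I'll zoom in on each.

Run:
```python
from h import *
a=cv2.imread("pics/top0.png")
c1=cv2.resize(a[220:310,160:250],(380,380),interpolation=cv2.INTER_CUBIC)
c2=cv2.resize(a[190:280,260:350],(380,380),interpolation=cv2.INTER_CUBIC)
cv2.imwrite("pics/tc.png",np.hstack([c1,c2]))
b=cv2.imread("pics/scene0.png")
c1=cv2.resize(b[160:240,360:440],(380,380),interpolation=cv2.INTER_CUBIC)
c2=cv2.resize(b[220:310,300:390],(380,380),interpolation=cv2.INTER_CUBIC)
cv2.imwrite("pics/sc.png",np.hstack([c1,c2]))
p=params("top")
for n,uv,z in[("drift handle top",(207.5,251.5),.116),("stand",(212,256),.056),("pink",(201,285),.1),("bridge end",(293,261),.042),("bush hub top",(396,243),.058),("block",(394,246),.03)]:
    print(n,onz(p,uv,z).round(3))
```

```text
drift handle top [0.501 0.244 0.116]
stand [0.5   0.244 0.056]
pink [0.418 0.262 0.1  ]
bridge end [0.484 0.03  0.042]
bush hub top [ 0.524 -0.246  0.058]
block [ 0.521 -0.245  0.03 ]
```

View pics/tc.png

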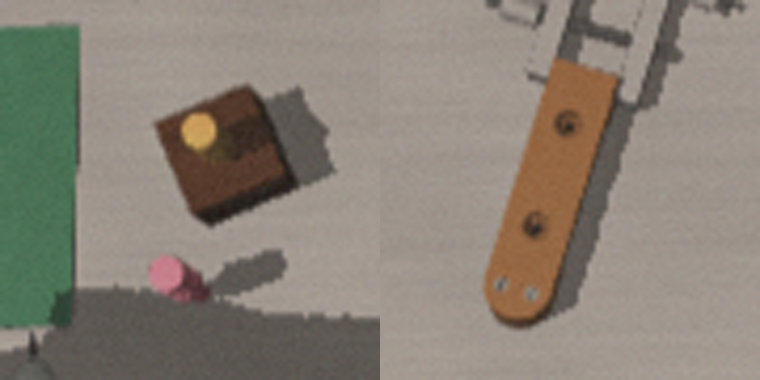

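View pics/sc.png

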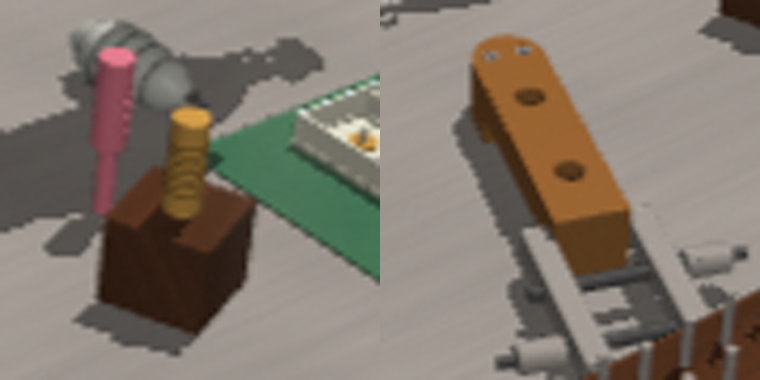

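Run:
```python
from h import *
T=cv2.imread("pics/top0.png");S=cv2.imread("pics/scene0.png")
pt,ps=params("top"),params("scene")
def cen(m,x0,y0):
    n,l,st,c=cv2.connectedComponentsWithStats(m.astype(np.uint8))
    return [(st[i,4],*(c[i]+[x0,y0]).round(1)) for i in range(1,n) if st[i,4]>=6]
def boredark(im,x0,x1,y0,y1,z,p):
    r=im[y0:y1,x0:x1]; v=cv2.cvtColor(r,cv2.COLOR_BGR2HSV)
    for a in cen((v[...,2]<95),x0,y0): print(a,onz(p,a[1:],z).round(4))
print("top bores");boredark(T,290,312,210,252,.042,pt)
print("scene bores");boredark(S,322,356,232,275,.042,ps)
# drift top yellow
def yel(im,x0,x1,y0,y1,z,p,vm):
    v=cv2.cvtColor(im[y0:y1,x0:x1],cv2.COLOR_BGR2HSV)
    m=(v[...,0]>10)&(v[...,0]<28)&(v[...,1]>100)&(v[...,2]>vm)
    for a in cen(m,x0,y0): print(a,onz(p,a[1:],z).round(4))
print("drift top");yel(T,198,216,242,260,.116,pt,170)
print("scene drift");yel(S,390,410,178,192,.116,ps,190)
print("bush");c=cv2.resize(T[225:265,375:415],(400,400),interpolation=cv2.INTER_CUBIC);d=cv2.resize(S[262:312,210:260],(400,400),interpolation=cv2.INTER_CUBIC)
cv2.imwrite("pics/bush.png",np.hstack([c,d]))
```

```text
top bores
(np.int32(12), np.float64(303.2), np.float64(219.2)) [0.5989 0.0006 0.042 ]
(np.int32(67), np.float64(308.1), np.float64(240.3)) [ 0.5398 -0.0117  0.042 ]
(np.int32(12), np.float64(295.4), np.float64(243.4)) [0.532  0.0228 0.042 ]
scene bores
(np.int32(370), np.float64(331.2), np.float64(261.4)) [ 0.5888 -0.0317  0.042 ]
(np.int32(15), np.float64(335.4), np.float64(242.8)) [0.5373 0.0185 0.042 ]
(np.int32(18), np.float64(344.5), np.float64(260.3)) [ 0.603  -0.0036  0.042 ]
drift top
(np.int32(48), np.float64(206.6), np.float64(250.4)) [0.5038 0.2462 0.116 ]
scene drift
(np.int32(20), np.float64(400.2), np.float64(184.2)) [0.508  0.2442 0.116 ]
bush
```

View pics/bush.png

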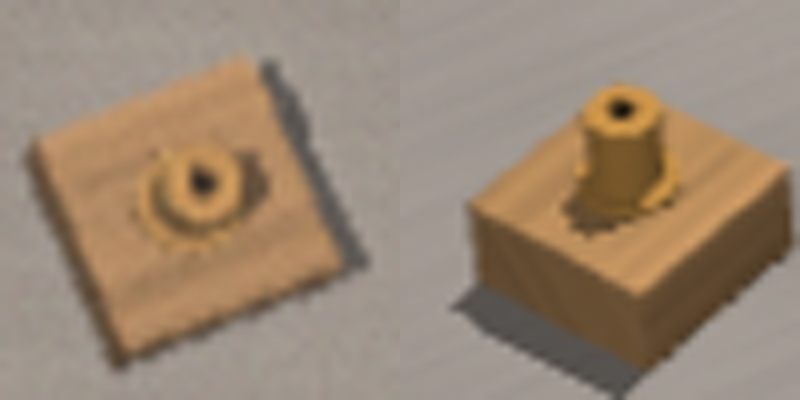

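Emit:
jog_arm(jaw=[1,1,1,1,1,1,1,1,1,1,1,1], slide=[[-0.02,-0.01,0],[-0.055,-0.03,0],[-0.09,-0.05,0],[-0.13,-0.07,0],[-0.17,-0.09,0],[-0.21,-0.11,0],[-0.25,-0.13,0],[-0.285,-0.15,0.002],[-0.315,-0.165,0.004],[-0.335,-0.177,0.005],[-0.344,-0.1815,0.005],[-0.344,-0.1815,0.005]], spin=[-3,-6,-9,-12,-15,-18,-21,-24,-26.3,-26.3,-26.3,-26.3])

```text
time: 1.35
ee_pos: [0.5055, 0.2441, 0.2431]
eef_rot: [-180.0, -0.0, 179.9]
wrist_force: [-0.1, 0.4, -0.0]
width: 0.0853
```

Run:
```python
from h import *
s=manip.state();print(s['time'],s['ee_pos'],s['eef_rot'],s['wrist_force'],s['joint_positions'])
p=params("wrist");im=save("wrist","pics/w1.png");json.dump({k:np.array(p[k]).tolist() for k in p},open("w1.json","w"))
print(p['pose'])
print(proj(p,[.505,.245,.116]))
```

```text
1.35 [0.50548012 0.24414482 0.24305881] [-1.79971240e+02 -5.12132271e-03  1.79857473e+02] [-0.07299828  0.44884317 -0.0364769 ] [-17.75025493  35.92083876 -21.25330108 100.89278595  17.10668282
  46.39852789  42.63625566]
[[ 2.28833665e-03 -9.46115868e-01 -3.23820210e-01  4.21670253e-01]
 [ 9.99997287e-01  2.02381611e-03  1.15362136e-03  2.45316900e-01]
 [-4.36106920e-04 -3.23821971e-01  9.46117932e-01  3.70147623e-01]
 [ 0.00000000e+00  0.00000000e+00  0.00000000e+00  1.00000000e+00]]
[321.46577529 231.21536752]
```

View pics/w1.png

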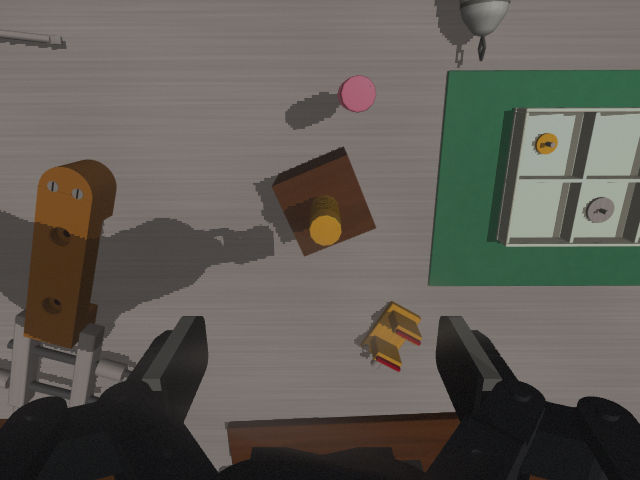

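The wrist view shows the drift's top disc at (325,229), the pink look-alike at (357,94), and the bores near (60,235) and (52,305).

Run:
```python
from h import *
p=json.load(open("w1.json"));im=cv2.imread("pics/w1.png")
def comp(m,x0,y0,mn):
    n,l,st,c=cv2.connectedComponentsWithStats(m.astype(np.uint8))
    return [(st[i].tolist(),(c[i]+[x0,y0])) for i in range(1,n) if st[i,4]>=mn]
r=im[190:260,295:355];v=cv2.cvtColor(r,cv2.COLOR_BGR2HSV)
print(v[38,30],v[20,30])
for t in(170,190,205):
  for s,c in comp((v[...,0]<30)&(v[...,1]>100)&(v[...,2]>t),295,190,50): print(t,s,c,onz(p,c,.116).round(4))
# stand top corners from picture
g=cv2.cvtColor(im,cv2.COLOR_BGR2HSV)
for (x0,x1,y0,y1) in((44,78,220,250),(36,68,290,320)):
  q=g[y0:y1,x0:x1,2]
  for s,c in comp(q<70,x0,y0,30): print(s,c,onz(p,c,.042).round(4))
cv2.imwrite("pics/b.png",cv2.resize(im[150:350,0:130],None,fx=3,fy=3,interpolation=cv2.INTER_CUBIC))
```

```text
[ 19 187 162] [ 18 160  86]
[5, 7, 22, 20, 329] [ 59.46504559 236.40425532] [0.5335 0.0199 0.042 ]
[5, 7, 21, 18, 292] [ 51.23287671 305.43835616] [ 0.6    -0.0017  0.042 ]
```

View pics/b.png

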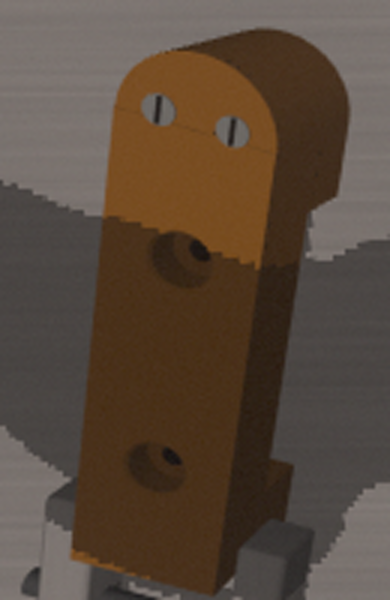

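Run:
```python
from h import *
p=json.load(open("w1.json"));im=cv2.imread("pics/w1.png")
x0,y0=295,190
v=cv2.cvtColor(im[190:260,295:355],cv2.COLOR_BGR2HSV)
for t in(135,145,155):
  m=((v[...,0]<30)&(v[...,1]>120)&(v[...,2]>t)).astype(np.uint8)
  m=cv2.morphologyEx(m,cv2.MORPH_OPEN,np.ones((5,5),np.uint8))
  cs,_=cv2.findContours(m,0,2); c=max(cs,key=cv2.contourArea)
  e=cv2.fitEllipse(c); uv=np.array(e[0])+[x0,y0]; print(t,uv,e[1],onz(p,uv,.116).round(4))
```

```text
135 [325.15487671 230.02238846] (28.889665603637695, 30.35659408569336) [0.5042 0.2474 0.116 ]
145 [325.09148979 230.01527405] (28.50814437866211, 29.920976638793945) [0.5042 0.2474 0.116 ]
155 [325.0387516  229.51688385] (26.769176483154297, 28.448896408081055) [0.5038 0.2474 0.116 ]
```

Emit:
jog_arm(jaw=[1,1,1,1,1,1,1,-1,-1,-1,-1,-1,-1,-1,-1,-1,-1], slide=[[0.001,0.003,0.02],[0.001,0.003,0.06],[0.001,0.003,0.1],[0.001,0.003,0.13],[0.001,0.003,0.145],[0.001,0.003,0.145],[0.001,0.003,0.145],[0.001,0.003,0.145],[0.001,0.003,0.145],[0.001,0.003,0.145],[0.001,0.003,0.145],[0.001,0.003,0.145],[0.001,0.003,0.145],[0.001,0.003,0.145],[0.001,0.003,0.145],[0.001,0.003,0.145],[0.001,0.003,0.145]], spin=[0,0,0,0,0,0,0,0,0,0,0,0,0,0,0,0,0], newtons=80)

```text
time: 3.1
ee_pos: [0.5041, 0.2482, 0.0989]
eef_rot: [-180.0, 0.0, 180.0]
wrist_force: [-0.5, -1.9, 5.7]
width: 0.0203
```

Run:
```python
from h import *
s=manip.state();print(s['time'],s['ee_pos'],s['eef_rot'],s['wrist_force'],s['moment'],s['width'])
save("wrist","pics/w2.png")
```

```text
3.1 [0.5041002  0.24816224 0.0988882 ] [-1.79999781e+02  3.91335283e-02  1.79992397e+02] [-0.47973141 -1.88149811  5.68074805] [-0.18858055  0.1479782   0.01773675] 0.020316070845562046
```

View pics/w2.png

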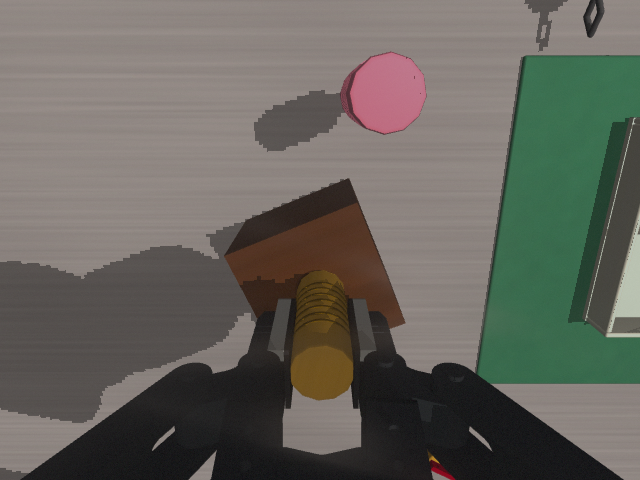

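Emit:
jog_arm(jaw=[-1,-1,-1,-1,-1,-1,-1,-1,-1,-1,-1,-1,-1,-1], slide=[[0,0,-0.015],[0,0,-0.045],[0,0,-0.08],[0,0,-0.09],[-0.002,-0.02,-0.09],[-0.006,-0.055,-0.09],[-0.012,-0.095,-0.09],[-0.018,-0.135,-0.09],[-0.023,-0.175,-0.09],[-0.027,-0.205,-0.08],[-0.0294,-0.222,-0.07],[-0.0294,-0.228,-0.06],[-0.0294,-0.228,-0.055],[-0.0294,-0.228,-0.055]], spin=[0,0,0,0,0,0,0,0,0,0,0,0,0,0])

```text
time: 4.55
ee_pos: [0.5325, 0.0227, 0.1523]
eef_rot: [179.9, -0.1, -179.8]
wrist_force: [-0.8, 0.9, -1.6]
width: 0.0197
```

Run:
```python
from h import *
s=manip.state();print(s['time'],s['ee_pos'],s['eef_rot'],s['wrist_force'],s['moment'],s['width'])
p=params("wrist");im=save("wrist","pics/w3.png");json.dump({k:np.array(p[k]).tolist() for k in p},open("w3.json","w"))
e=s['ee_pos'];print(proj(p,e-[0,0,.0889]),proj(p,[.5335,.0199,.042]))
```

```text
4.55 [0.53253691 0.0227368  0.152284  ] [ 1.79899652e+02 -1.06563635e-01 -1.79811138e+02] [-0.81245631  0.90592517 -1.61866762] [-0.02633027  0.00571437 -0.00937914] 0.019711337515306328
[319.51163366 253.02576087] [315.05837563 242.0818437 ]
```

View pics/w3.png

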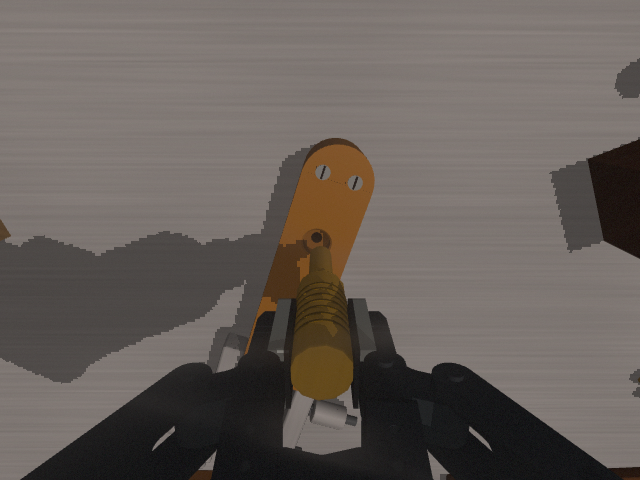

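Run:
```python
from h import *
im=cv2.imread("pics/w3.png")
cv2.imwrite("pics/z3.png",cv2.resize(im[210:290,270:370],None,fx=7,fy=7,interpolation=cv2.INTER_CUBIC))
p=params("wrist");im=save("wrist","pics/w3b.png");json.dump({k:np.array(p[k]).tolist() for k in p},open("w3.json","w"))
s=manip.state();print(s['ee_pos'])
cv2.imwrite("pics/z3.png",cv2.resize(im[210:290,270:370,::-1],None,fx=7,fy=7,interpolation=cv2.INTER_CUBIC))
for x,y in((.5335,.0199),(.5373,.0185)): print(proj(p,[x,y,.042]))
```

```text
[0.53328322 0.02280816 0.15330899]
[314.73724365 240.91223805]
[312.51616343 246.61016687]
```

View pics/z3.png

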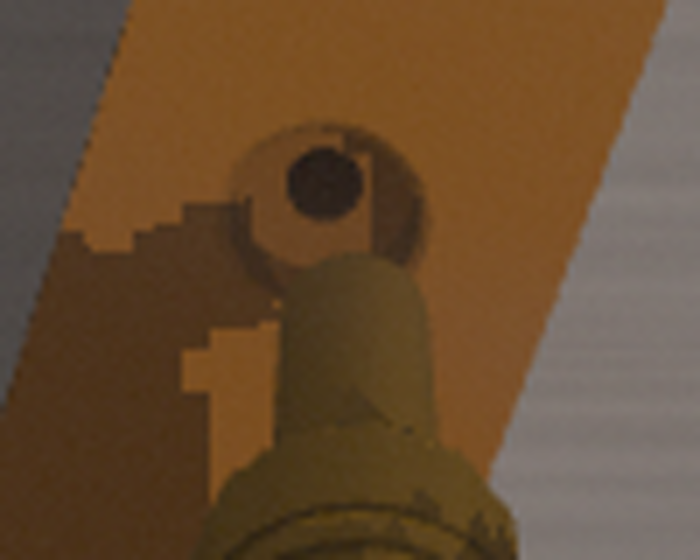

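Run:
```python
from h import *
p=json.load(open("w3.json"))
print(onz(p,(316.9,240.6),.042),onz(p,(320.4,255),.0644), proj(p,[.5332,.0228,.0644]))
print(manip.state()['eef_rot'],manip.state()['time'])
```

```text
[0.53328857 0.02125144 0.042     ] [0.53412141 0.02345616 0.0644    ] [319.25837282 253.49667787]
[ 1.79907320e+02  8.34229261e-03 -1.79794888e+02] 4.65
```

Emit:
jog_arm(jaw=[-1,-1,-1,-1,-1,-1,-1,-1], slide=[[0,-0.002,0],[0,-0.002,0.004],[0,-0.002,0.012],[0,-0.002,0.018],[0,-0.002,0.022],[0,-0.002,0.025],[0,-0.002,0.027],[0,-0.002,0.027]], spin=[0,0,0,0,0,0,0,0])

```text
time: 5.45
ee_pos: [0.5332, 0.0183, 0.126]
eef_rot: [180.0, -0.0, -180.0]
wrist_force: [-0.1, 0.5, -1.6]
width: 0.0202
```

Run:
```python
from h import *
s=manip.state();print(s['ee_pos'],s['wrist_force'],s['moment'])
p=params("wrist");im=save("wrist","pics/w4.png")
print(manip.state()['ee_pos'],p['pose'][:3,3])
cv2.imwrite("pics/z4.png",cv2.resize(im[210:290,270:370,::-1],None,fx=7,fy=7,interpolation=cv2.INTER_CUBIC))
for y in (.0199,.0212): print(proj(p,[.5333,y,.042]))
```

```text
[0.53318141 0.01834232 0.12602068] [-0.13261412  0.52953727 -1.63231716] [-0.01736778  0.02017103 -0.0094113 ]
[0.53328355 0.01833806 0.12621493] [0.44940363 0.01923151 0.25313213]
[322.56113554 256.15509381]
[324.87584716 256.15613741]
```

View pics/z4.png

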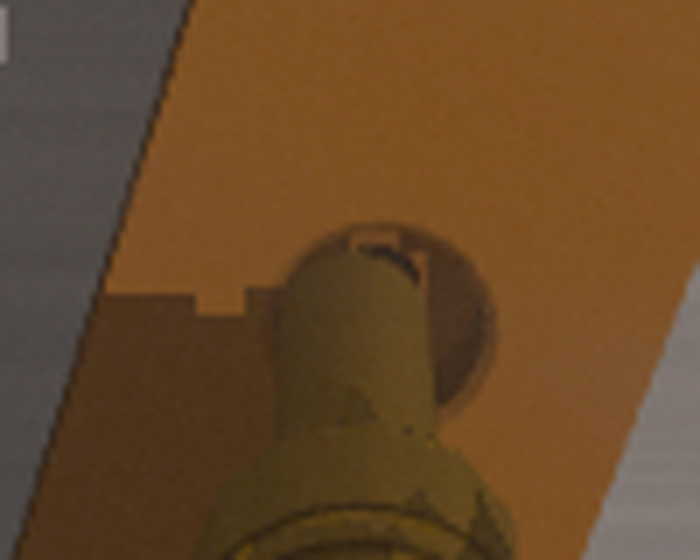

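Emit:
jog_arm(jaw=[-1,-1,-1,-1,-1,-1], slide=[[0,0.0015,0],[0,0.0025,0],[0,0.0025,0.001],[0,0.0025,0.002],[0,0.0025,0.003],[0,0.0025,0.003]], spin=[0,0,0,0,0,0])

```text
time: 6.1
ee_pos: [0.5331, 0.0207, 0.1231]
eef_rot: [-180.0, -0.0, -180.0]
wrist_force: [-0.3, 0.1, -1.8]
width: 0.0201
```

Emit:
jog_arm(jaw=[-1,-1,-1,-1], slide=[[0,0,0.001],[0,0,0.002],[0,0,0.002],[0,0,0.002]], spin=[0,0,0,0])

```text
time: 6.5
ee_pos: [0.5333, 0.0208, 0.1213]
eef_rot: [180.0, -0.0, -180.0]
wrist_force: [0.3, 0.4, -2.5]
width: 0.0201
```

Emit:
jog_arm(jaw=[-1,-1,-1], slide=[[0,0,0.001],[0,0,0.001],[0,0,0.001]], spin=[0,0,0])

```text
time: 6.8
ee_pos: [0.5333, 0.0208, 0.1203]
eef_rot: [180.0, -0.0, -180.0]
wrist_force: [-0.2, -0.7, -1.6]
width: 0.0202
```

Emit:
jog_arm(jaw=[-1,-1,-1], slide=[[0,0,0.001],[0,0,0.001],[0,0,0.001]], spin=[0,0,0])

```text
time: 7.1
ee_pos: [0.5335, 0.0209, 0.1199]
eef_rot: [-180.0, 0.1, -180.0]
wrist_force: [-0.9, -0.4, 5.5]
width: 0.0203
```

Emit:
jog_arm(jaw=[-1,-1,-1], slide=[[0,0,0.001],[0,0,0.001],[0,0,0.001]], spin=[0,0,0])

```text
time: 7.4
ee_pos: [0.5338, 0.0209, 0.1198]
eef_rot: [-180.0, 0.1, -180.0]
wrist_force: [-2.6, -1.0, 13.5]
width: 0.0199
```

Emit:
jog_arm(jaw=[-1,-1,-1], slide=[[0,0,0.001],[0,0,0.001],[0,0,0.001]], spin=[0,0,0])

```text
time: 7.7
ee_pos: [0.5341, 0.021, 0.1197]
eef_rot: [-180.0, 0.2, -180.0]
wrist_force: [-4.2, -0.0, 21.5]
width: 0.0198
```

The near bore stopped dead at about 11 mm, with 23 N and no travel, so it is the blind one. Next I'll feel the far bore.

Emit:
jog_arm(jaw=[-1,-1,-1,-1,-1,-1,-1,-1,-1,-1,-1], slide=[[0,0,-0.005],[0,0,-0.015],[0,0,-0.025],[0,0,-0.03],[-0.01,-0.003,-0.03],[-0.03,-0.01,-0.03],[-0.05,-0.0165,-0.03],[-0.062,-0.02,-0.03],[-0.0665,-0.0216,-0.03],[-0.0665,-0.0216,-0.03],[-0.0665,-0.0216,-0.03]], spin=[0,0,0,0,0,0,0,0,0,0,0])

```text
time: 8.8
ee_pos: [0.599, -0.0005, 0.1469]
eef_rot: [180.0, -0.1, -180.0]
wrist_force: [-0.0, 0.4, -1.9]
width: 0.0199
```

Run:
```python
from h import *
s=manip.state();print(s['ee_pos'],s['eef_rot'],s['wrist_force'],s['moment'])
p=params("wrist");im=save("wrist","pics/w5.png");json.dump({k:np.array(p[k]).tolist() for k in p},open("w5.json","w"))
print(manip.state()['ee_pos'],p['pose'][:3,3])
cv2.imwrite("pics/z5.png",cv2.resize(im[210:290,270:370,::-1],None,fx=7,fy=7,interpolation=cv2.INTER_CUBIC))
print(proj(p,[.5998,-.0003,.042]))
```

```text
[ 5.98972559e-01 -5.29504169e-04  1.46902722e-01] [ 1.79988578e+02 -8.59014144e-02 -1.79962357e+02] [-0.03098012  0.35180614 -1.89712125] [-0.03331448  0.01296336 -0.00885964]
[ 5.98861789e-01 -4.17334614e-04  1.47013919e-01] [5.15328863e-01 3.01101183e-04 2.74119634e-01]
[320.28609616 244.78526286]
```

View pics/z5.png

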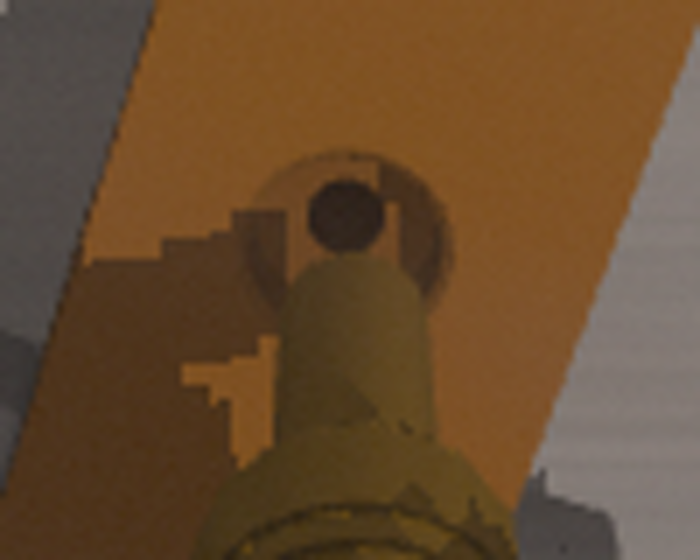

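Emit:
jog_arm(jaw=[-1,-1,-1,-1,-1,-1,-1,-1], slide=[[-0.0005,0,0.005],[-0.0005,0,0.012],[-0.0005,0,0.017],[-0.0005,0,0.02],[-0.0005,0,0.022],[-0.0005,0,0.024],[-0.0005,0,0.024],[-0.0005,0,0.024]], spin=[0,0,0,0,0,0,0,0])

```text
time: 9.65
ee_pos: [0.6004, -0.0007, 0.1234]
eef_rot: [180.0, 0.0, -180.0]
wrist_force: [-0.3, 0.8, -1.7]
width: 0.0203
```

Emit:
jog_arm(jaw=[-1,-1,-1], slide=[[0,0,0.001],[0,0,0.002],[0,0,0.002]], spin=[0,0,0])

```text
time: 9.95
ee_pos: [0.6003, -0.0007, 0.1213]
eef_rot: [180.0, 0.0, -180.0]
wrist_force: [0.2, 0.6, -2.0]
width: 0.0199
```

Emit:
jog_arm(jaw=[-1,-1,-1], slide=[[0,0,0.001],[0,0,0.002],[0,0,0.002]], spin=[0,0,0])

```text
time: 10.25
ee_pos: [0.6005, -0.0007, 0.1197]
eef_rot: [-180.0, 0.0, -180.0]
wrist_force: [-1.1, 0.2, 3.0]
width: 0.0204
```

Emit:
jog_arm(jaw=[-1,-1,-1], slide=[[0,0,0.001],[0,0,0.002],[0,0,0.002]], spin=[0,0,0])

```text
time: 10.55
ee_pos: [0.6004, -0.0007, 0.1173]
eef_rot: [180.0, 0.0, -180.0]
wrist_force: [0.6, -0.7, 2.4]
width: 0.02
```

The far bore gives way at about 5 N, so that's the sleeve. I'll drive it out.

Emit:
jog_arm(jaw=[-1,-1,-1,-1,-1,-1,-1,-1,-1], slide=[[0,0,0.002],[0,0,0.004],[0,0,0.006],[0,0,0.008],[0,0,0.01],[0,0,0.012],[0,0,0.014],[0,0,0.015],[0,0,0.015]], spin=[0,0,0,0,0,0,0,0,0])

```text
time: 11.45
ee_pos: [0.6003, -0.0007, 0.102]
eef_rot: [180.0, -0.0, -180.0]
wrist_force: [1.0, -0.4, 1.3]
width: 0.0199
```

Emit:
jog_arm(jaw=[-1,-1,-1,-1], slide=[[0,0,0.001],[0,0,0.002],[0,0,0.002],[0,0,0.002]], spin=[0,0,0,0])

```text
time: 11.85
ee_pos: [0.6005, -0.0007, 0.1008]
eef_rot: [-180.0, 0.0, -180.0]
wrist_force: [-1.0, -0.2, 6.9]
width: 0.0198
```

Emit:
jog_arm(jaw=[-1,-1,-1,-1], slide=[[0,0,0.001],[0,0,0.0015],[0,0,0.0015],[0,0,0.0015]], spin=[0,0,0,0])

```text
time: 12.25
ee_pos: [0.6009, -0.0007, 0.1006]
eef_rot: [-180.0, 0.1, -180.0]
wrist_force: [-2.4, -1.5, 15.4]
width: 0.0201
```

Run:
```python
from h import *
im=save("wrist","pics/w6.png");save("scene","pics/s6.png")
print(manip.state()['ee_pos'])
```

```text
[ 0.60091947 -0.00065378  0.1006205 ]
```

View pics/s6.png

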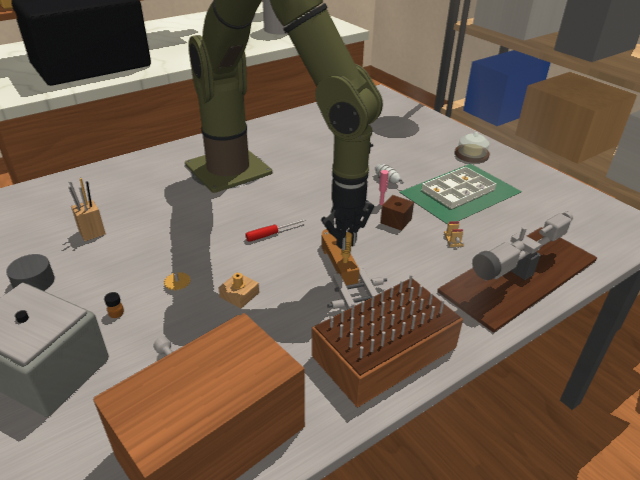

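Emit:
jog_arm(jaw=[-1,-1,-1,-1,-1,-1,-1,-1,-1,-1,-1,-1,-1,-1,-1,-1], slide=[[0,0,-0.01],[0,0,-0.04],[0,0,-0.07],[0,0,-0.08],[0.008,0.02,-0.08],[0.022,0.055,-0.08],[0.036,0.092,-0.08],[0.05,0.13,-0.08],[0.066,0.17,-0.08],[0.08,0.205,-0.08],[0.09,0.232,-0.08],[0.0955,0.246,-0.08],[0.0964,0.249,-0.08],[0.0964,0.249,-0.075],[0.0964,0.249,-0.068],[0.0964,0.249,-0.068]], spin=[0,0,0,0,0,0,0,0,0,0,0,0,0,0,0,0])

```text
time: 13.95
ee_pos: [0.504, 0.2455, 0.1654]
eef_rot: [-179.8, -0.1, 179.8]
wrist_force: [-0.9, -0.9, -1.9]
width: 0.02
```

Run:
```python
from h import *
s=manip.state();print(s['ee_pos'],s['eef_rot'],s['wrist_force'],s['moment'])
p=params("wrist");im=save("wrist","pics/w7.png");json.dump({k:np.array(p[k]).tolist() for k in p},open("w7.json","w"))
cv2.imwrite("pics/z7.png",cv2.resize(im[170:310,230:420,::-1],None,fx=4,fy=4,interpolation=cv2.INTER_CUBIC))
print(proj(p,[.504,.2474,.056]), manip.state()['ee_pos'])
```

```text
[0.50395488 0.24548726 0.16535621] [-1.79840952e+02 -1.10606615e-01  1.79838528e+02] [-0.90149422 -0.93899402 -1.88242131] [0.02543682 0.01034025 0.00900726]
[323.5398063  241.16646614] [0.50407949 0.24607107 0.16585688]
```

View pics/z7.png

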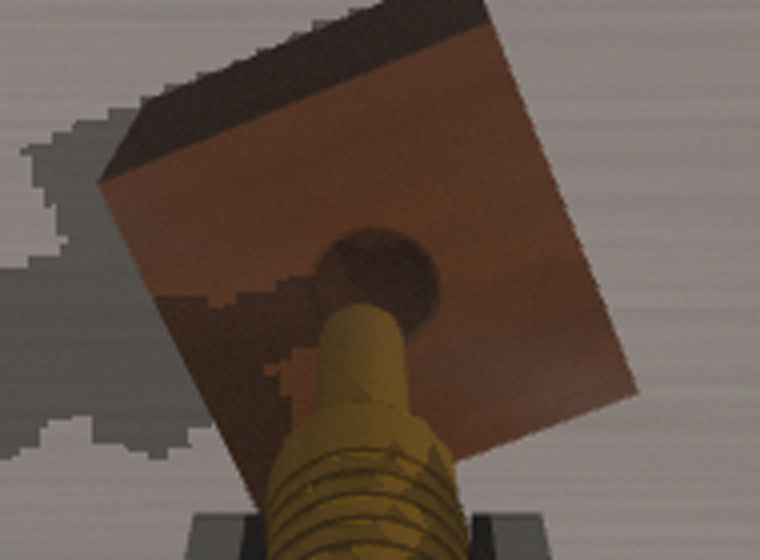

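Emit:
jog_arm(jaw=[-1,-1,-1,-1,-1,-1,-1,-1,-1,-1,-1], slide=[[0,0,0],[0,0,0.002],[0,0,0.008],[0,0,0.018],[0,0,0.032],[0,0,0.046],[0,0,0.058],[0,0,0.064],[0,0,0.067],[0,0,0.067],[0,0,0.067]], spin=[0,0,0,0,0,0,0,0,0,0,0])

```text
time: 15.1
ee_pos: [0.5042, 0.2485, 0.1002]
eef_rot: [180.0, 0.0, -180.0]
wrist_force: [0.1, 0.4, -2.4]
width: 0.0201
```

Emit:
jog_arm(jaw=[-1,-1,-1], slide=[[0,0,0.001],[0,0,0.0015],[0,0,0.0015]], spin=[0,0,0])

```text
time: 15.4
ee_pos: [0.5042, 0.2484, 0.0989]
eef_rot: [180.0, 0.1, -180.0]
wrist_force: [-1.3, -0.5, 3.0]
width: 0.02
```

Emit:
jog_arm(jaw=[-0.5,0,0.5,1,1,1,1,1,1,1,1,1,1], slide=[[0,0,0],[0,0,0],[0,0,0],[0,0,0],[0,0,0],[0,0,0],[0,0,0],[0,0,-0.01],[0,0,-0.04],[0,0,-0.08],[0,0,-0.11],[0,0,-0.12],[0,0,-0.12]], spin=[0,0,0,0,0,0,0,0,0,0,0,0,0])

```text
time: 16.7
ee_pos: [0.5046, 0.2487, 0.2201]
eef_rot: [179.9, 0.2, 180.0]
wrist_force: [-0.0, 0.1, 0.4]
width: 0.0858
```

Run:
```python
from h import *
s=manip.state();print(s['ee_pos'],s['eef_rot'],s['joint_positions'])
im=save("wrist","pics/w8.png")
```

```text
[0.50461883 0.24866148 0.22010129] [179.89521421   0.18463827 179.99795944] [-18.27376619  37.69560536 -21.20324868 102.3001166   18.84942221
  43.28522526  40.75149728]
```

View pics/w8.png

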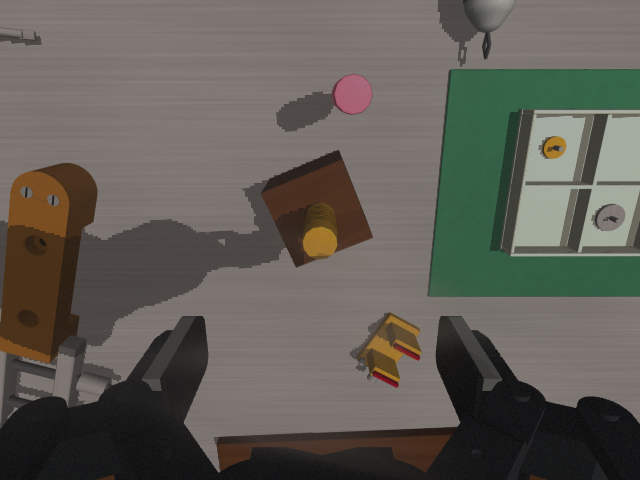

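Emit:
jog_arm(jaw=[1,1,1,1,1,1,1,1,1,1,1,1,1,1,1,1], slide=[[0,-0.02,0],[-0.002,-0.055,0],[-0.004,-0.095,0],[-0.006,-0.14,0],[-0.008,-0.185,0],[-0.009,-0.23,0],[-0.01,-0.275,0],[-0.012,-0.32,0],[-0.014,-0.365,0],[-0.015,-0.41,0],[-0.016,-0.445,0.005],[-0.017,-0.47,0.01],[-0.0174,-0.485,0.015],[-0.0174,-0.4935,0.02],[-0.0174,-0.4935,0.02],[-0.0174,-0.4935,0.02]], spin=[0,0,0,0,0,0,0,0,0,0,0,0,0,0,0,0])

```text
time: 18.35
ee_pos: [0.5215, -0.2433, 0.1979]
eef_rot: [179.9, -0.0, -179.9]
wrist_force: [0.7, 0.7, 0.3]
width: 0.0853
```

Run:
```python
from h import *
s=manip.state();print(s['ee_pos'],s['eef_rot'],s['joint_positions'])
p=params("wrist");im=save("wrist","pics/w9.png");json.dump({k:np.array(p[k]).tolist() for k in p},open("w9.json","w"))
print(proj(p,[.524,-.246,.058]))
```

```text
[ 0.52150519 -0.24329733  0.19794551] [ 1.79903190e+02 -2.86561109e-02 -1.79852116e+02] [ 34.86863051  40.93105168 -24.7396191  100.90605483  23.40070575
  43.37251127  88.34491572]
[315.86261907 229.58786697]
```

View pics/w9.png

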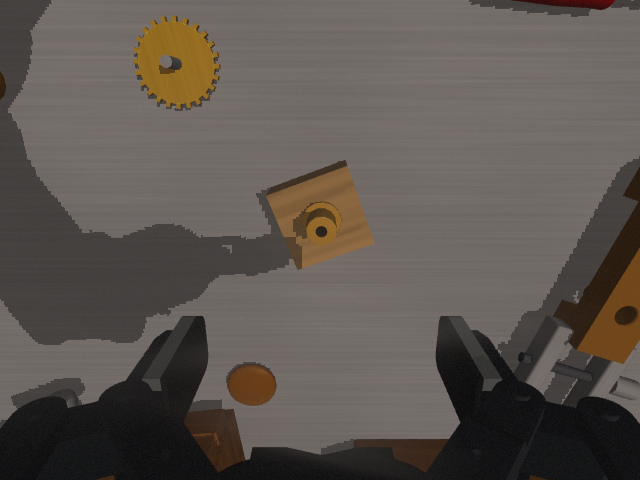

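Run:
```python
from h import *
p=json.load(open("w9.json"));im=cv2.imread("pics/w9.png")
g=cv2.cvtColor(im,cv2.COLOR_BGR2GRAY)[215:248,305:340]
m=(g<50).astype(np.uint8)
n,l,st,c=cv2.connectedComponentsWithStats(m)
for i in range(1,n): uv=c[i]+[305,215]; print(st[i],uv,onz(p,uv,.058).round(4))
cv2.imwrite("pics/z9.png",cv2.resize(im[150:280,255:385],None,fx=4.5,fy=4.5,interpolation=cv2.INTER_CUBIC))
```

```text
[3 2 1 1 1] [308. 217.] [ 0.5149 -0.2514  0.058 ]
[2 4 2 2 2] [307.5 219.5] [ 0.5167 -0.2517  0.058 ]
[2 7 1 1 1] [307. 222.] [ 0.5185 -0.2521  0.058 ]
[11 11 11 11 92] [320.95652174 231.23913043] [ 0.5252 -0.2425  0.058 ]
```

View pics/z9.png

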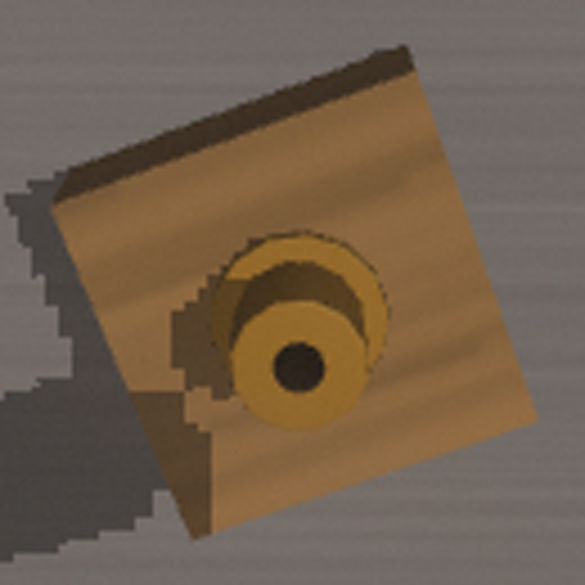

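Emit:
jog_arm(jaw=[1,1,1,1,1,1], slide=[[-0.0032,0.0023,0.02],[-0.0032,0.0023,0.06],[-0.0032,0.0023,0.085],[-0.0032,0.0023,0.09],[-0.0032,0.0023,0.09],[-0.0032,0.0023,0.09]], spin=[0,0,0,0,0,0])

```text
time: 19.0
ee_pos: [0.5258, -0.2426, 0.1097]
eef_rot: [-180.0, 0.1, -179.9]
wrist_force: [-1.0, -0.1, -1.1]
width: 0.0857
```

Run:
```python
from h import *
s=manip.state();print(s['ee_pos'],s['eef_rot'])
p=params("wrist");im=save("wrist","pics/w10.png");json.dump({k:np.array(p[k]).tolist() for k in p},open("w10.json","w"))
print(proj(p,[.5252,-.2425,.058]))
```

```text
[ 0.52581674 -0.24255775  0.10971535] [-1.79979671e+02  1.47636828e-01 -1.79940020e+02]
[319.70432798 279.07886577]
```

View pics/w10.png

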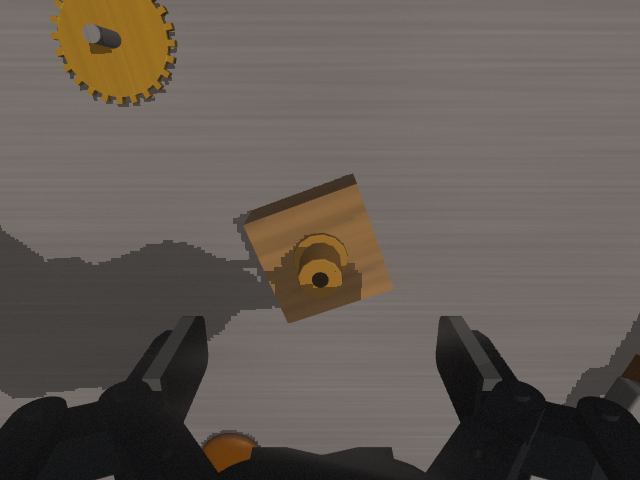

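Emit:
jog_arm(jaw=[1,1,1,1,1,-1,-1,-1,-1,-1,-1,-1,-1,-1,-1], slide=[[0,0,0.01],[0,0,0.03],[0,0,0.05],[0,0,0.055],[0,0,0.055],[0,0,0.055],[0,0,0.055],[0,0,0.055],[0,0,0.055],[0,0,0.055],[0,0,0.055],[0,0,0.055],[0,0,0.055],[0,0,0.055],[0,0,0.055]], spin=[0,0,0,0,0,0,0,0,0,0,0,0,0,0,0], newtons=80)

```text
time: 20.55
ee_pos: [0.5248, -0.2431, 0.054]
eef_rot: [-180.0, 0.0, -180.0]
wrist_force: [-0.6, 0.3, 5.5]
width: 0.0195
```

Run:
```python
from h import *
s=manip.state();print(s['ee_pos'],s['eef_rot'],s['wrist_force'],s['moment'])
p=params("wrist");im=save("wrist","pics/w11.png")
```

```text
[ 0.52480141 -0.24313405  0.05403333] [-1.79972274e+02  4.29444789e-02 -1.79991959e+02] [-0.59278207  0.34871444  5.4904523 ] [0.03401556 0.21129403 0.01697902]
```

View pics/w11.png

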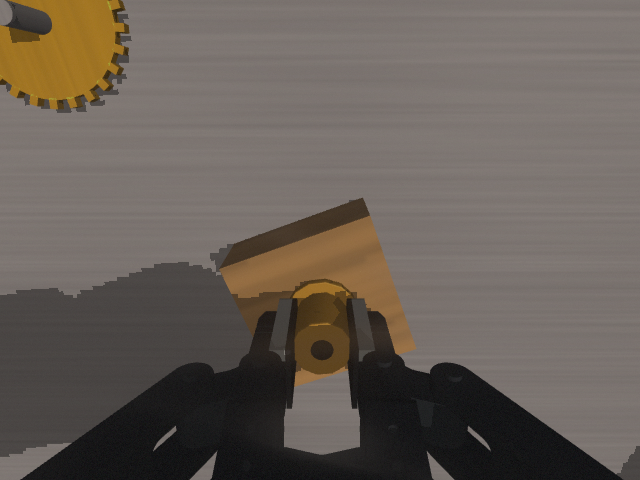

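Emit:
jog_arm(jaw=[-1,-1,-1,-1,-1,-1,-1,-1,-1,-1,-1,-1,-1,-1,-1], slide=[[0,0,-0.01],[0,0,-0.035],[0,0,-0.06],[0,0,-0.07],[-0.008,0.025,-0.07],[-0.02,0.06,-0.07],[-0.033,0.1,-0.07],[-0.046,0.14,-0.07],[-0.058,0.18,-0.07],[-0.068,0.215,-0.065],[-0.073,0.235,-0.06],[-0.075,0.2427,-0.056],[-0.075,0.2427,-0.056],[-0.075,0.2427,-0.056],[-0.075,0.2427,-0.056]], spin=[0,0,0,0,0,0,0,0,0,0,0,0,0,0,0])

```text
time: 22.1
ee_pos: [0.5991, -0.0029, 0.1093]
eef_rot: [-179.9, -0.0, 179.8]
wrist_force: [0.5, 0.5, -1.7]
width: 0.0194
```

Run:
```python
from h import *
s=manip.state();print(s['ee_pos'],s['eef_rot'],s['wrist_force'],s['moment'])
p=params("wrist");im=save("wrist","pics/w12.png");json.dump({k:np.array(p[k]).tolist() for k in p},open("w12.json","w"))
print(proj(p,[.6,-.0004,.042]),proj(p,s['ee_pos']-[0,0,.044]))
cv2.imwrite("pics/z12.png",cv2.resize(im[200:330,250:400,::-1],None,fx=5,fy=4.5,interpolation=cv2.INTER_CUBIC))
```

```text
[ 0.59913302 -0.00290329  0.10927376] [-1.79900884e+02 -3.25205259e-02  1.79838775e+02] [ 0.45410133  0.54062832 -1.70539737] [-0.01481887  0.04142147  0.04611059]
[324.74388886 269.29713139] [319.6892077  287.51870437]
```

View pics/z12.png

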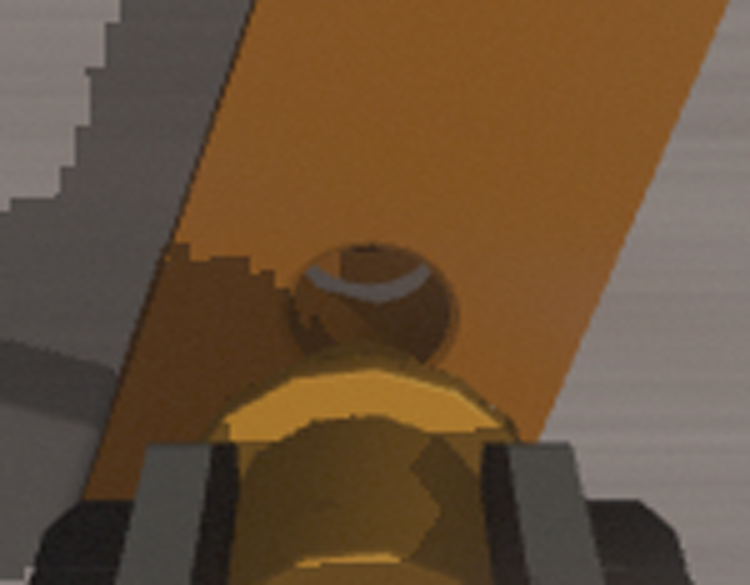

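Emit:
jog_arm(jaw=[-1,-1], slide=[[0,0,0],[0,0,0]], spin=[0,0])

```text
time: 22.35
ee_pos: [0.5995, -0.0011, 0.1095]
eef_rot: [-180.0, 0.0, 180.0]
wrist_force: [0.1, 0.7, -1.4]
width: 0.0193
```

Run:
```python
from h import *
s=manip.state();print(s['ee_pos'],s['eef_rot'],s['wrist_force'],s['moment'])
p=params("wrist");im=save("wrist","pics/w13.png");json.dump({k:np.array(p[k]).tolist() for k in p},open("w13.json","w"))
e=s['ee_pos']
print("bore",proj(p,[.6,-.0004,.042]))
g=cv2.cvtColor(im,cv2.COLOR_RGB2GRAY)[335:365,305:340]
n,l,st,c=cv2.connectedComponentsWithStats((g<45).astype(np.uint8))
for i in range(1,n):
  if st[i,4]>30: uv=c[i]+[305,335]; print(st[i],uv,onz(p,uv,e[2]+.004)-e)
cv2.imwrite("pics/z13.png",cv2.resize(im[240:390,250:400,::-1],None,fx=4,fy=4,interpolation=cv2.INTER_CUBIC))
```

```text
[ 0.59949956 -0.00105437  0.10945217] [-1.79989673e+02  1.18734393e-02  1.79951336e+02] [ 0.09490632  0.6926623  -1.41687334] [ 0.056724    0.00881342 -0.00366264]
bore [320.93384298 268.49154345]
[  6   5  22  20 343] [321.43440233 349.73760933] [0.00095345 0.00093259 0.004     ]
```

View pics/z13.png

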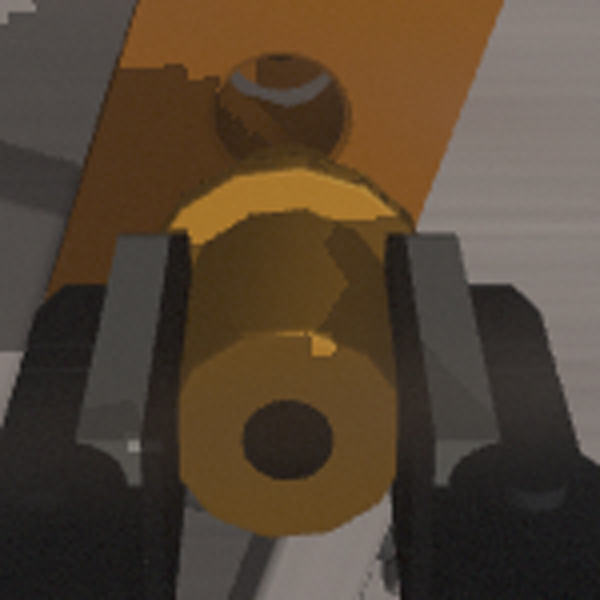

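Emit:
jog_arm(jaw=[-1,-1,-1,-1,-1,-1,-1,-1], slide=[[0,-0.0008,0.002],[0,-0.0008,0.008],[0,-0.0008,0.015],[0,-0.0008,0.02],[0,-0.0008,0.022],[0,-0.0008,0.023],[0,-0.0008,0.024],[0,-0.0008,0.024]], spin=[0,0,0,0,0,0,0,0])

```text
time: 23.2
ee_pos: [0.5996, -0.001, 0.0853]
eef_rot: [180.0, 0.0, -180.0]
wrist_force: [0.1, 0.3, -0.7]
width: 0.0192
```

Emit:
jog_arm(jaw=[-1,-1,-1], slide=[[0,0,0.001],[0,0,0.002],[0,0,0.002]], spin=[0,0,0])

```text
time: 23.5
ee_pos: [0.5997, -0.0012, 0.0833]
eef_rot: [-180.0, 0.0, -180.0]
wrist_force: [-1.2, 0.1, -0.5]
width: 0.0192
```

Emit:
jog_arm(jaw=[-1,-1,-1], slide=[[0,0,0.001],[0,0,0.002],[0,0,0.002]], spin=[0,0,0])

```text
time: 23.8
ee_pos: [0.5997, -0.0015, 0.0812]
eef_rot: [-180.0, 0.0, 180.0]
wrist_force: [0.2, -0.8, -0.2]
width: 0.0193
```

Emit:
jog_arm(jaw=[-1,-1,-1], slide=[[0,0,0.001],[0,0,0.002],[0,0,0.002]], spin=[0,0,0])

```text
time: 24.1
ee_pos: [0.5996, -0.0015, 0.0792]
eef_rot: [-180.0, 0.0, 180.0]
wrist_force: [1.3, -1.6, -0.5]
width: 0.0189
```

Emit:
jog_arm(jaw=[-1,-1,-1,-1,-1,-1,-1], slide=[[0,0,0.002],[0,0,0.004],[0,0,0.006],[0,0,0.008],[0,0,0.01],[0,0,0.011],[0,0,0.011]], spin=[0,0,0,0,0,0,0])

```text
time: 24.8
ee_pos: [0.5997, -0.0015, 0.0681]
eef_rot: [-180.0, 0.0, 180.0]
wrist_force: [2.6, -4.6, -0.8]
width: 0.0192
```

Emit:
jog_arm(jaw=[-1,-1,-1], slide=[[0,0,0.001],[0,0,0.002],[0,0,0.002]], spin=[0,0,0])

```text
time: 25.1
ee_pos: [0.5997, -0.0014, 0.0663]
eef_rot: [-180.0, 0.0, 180.0]
wrist_force: [2.8, -5.0, 0.6]
width: 0.0192
```

Emit:
jog_arm(jaw=[-1,-1,-1,-1], slide=[[-0.0003,-0.0005,0.001],[-0.0003,-0.0005,0.002],[-0.0003,-0.0005,0.002],[-0.0003,-0.0005,0.002]], spin=[0,0,0,0])

```text
time: 25.5
ee_pos: [0.5998, -0.0015, 0.066]
eef_rot: [-180.0, 0.0, -180.0]
wrist_force: [-1.5, -4.9, 15.7]
width: 0.019
```

Emit:
jog_arm(jaw=[-1,-1,-0.5,0,0.5,1,1,1,1,1,1,1,1,1,1,1], slide=[[-0.0003,-0.0004,-0.001],[-0.0003,-0.0004,-0.001],[-0.0003,-0.0004,-0.001],[-0.0003,-0.0004,-0.001],[-0.0003,-0.0004,-0.001],[-0.0003,-0.0004,-0.001],[-0.0003,-0.0004,-0.001],[-0.0003,-0.0004,-0.001],[0,0,-0.01],[0,0,-0.03],[0,0,-0.06],[0,0,-0.09],[0,0,-0.12],[0,0,-0.14],[0,0,-0.14],[0,0,-0.14]], spin=[0,0,0,0,0,0,0,0,0,0,0,0,0,0,0,0])

```text
time: 27.1
ee_pos: [0.5997, -0.0017, 0.2047]
eef_rot: [-180.0, 0.0, -180.0]
wrist_force: [-0.3, 0.1, -0.0]
width: 0.0858
```

Run:
```python
from h import *
s=manip.state();print(s['ee_pos'],s['wrist_force'])
p=params("wrist");im=save("wrist","pics/w14.png");json.dump({k:np.array(p[k]).tolist() for k in p},open("w14.json","w"))
S=save("scene","pics/s14.png")[:,:,::-1];T=save("top","pics/t14.png")
for z in(.066,.07,.074): print(z,proj(p,[.6003,-.0005,z]))
a=cv2.resize(im[150:300,240:400,::-1],(400,375),interpolation=cv2.INTER_CUBIC);b=cv2.resize(S[220:300,310:395],(398,375),interpolation=cv2.INTER_CUBIC)
cv2.imwrite("pics/z14.png",np.hstack([a,b]))
```

```text
[ 0.59968944 -0.00165508  0.20471019] [-0.28163943  0.1336611  -0.02808551]
0.066 [321.7615659  227.31170519]
0.07 [321.76543538 229.09326703]
0.074 [321.76941282 230.92453253]
```

View pics/z14.png

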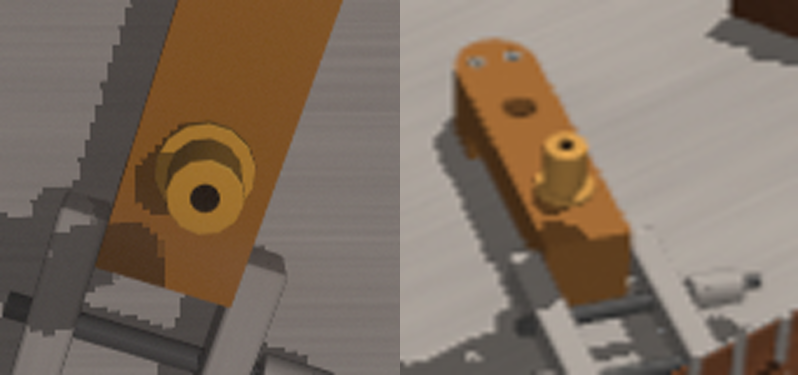

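View pics/s14.png

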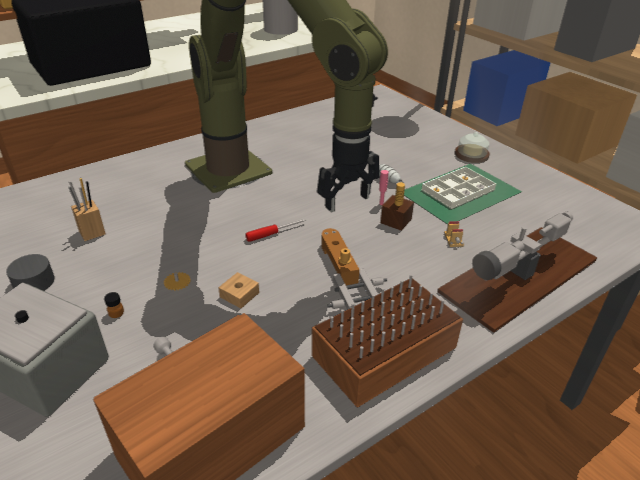

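View pics/t14.png

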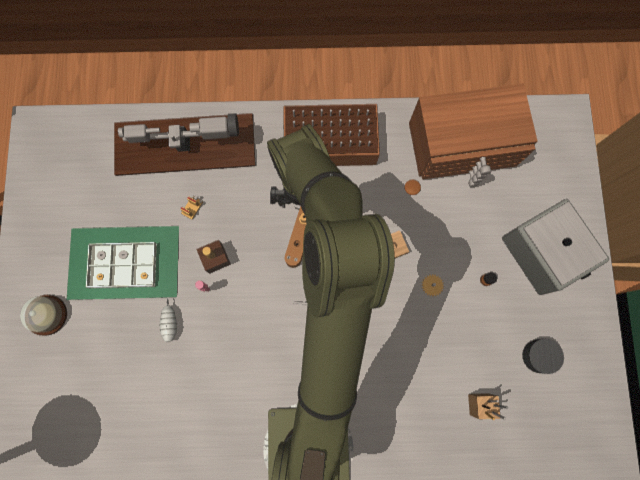

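```bash
python3 -c "
from h import *
print(manip.sign_off(), manip.state()['time'])"
```

```text
the job is handed in; nothing more can be done
the job is handed in; nothing more can be done
```

The job is done and handed in at about 27 s, well inside the 72 s limit.

- **Finding the bore:** The near bore stopped dead about 11 mm down, with roughly 23 N on it and no travel, so it is the blind one. The far bore gave way at about 5 N.
- **Driving the sleeve out:** I pushed it down until it stopped dead on the bench. By my reckoning the drift's tip was then at about 12 mm height, 6 mm below the bridge's underside. A later picture showed bench through the open bore.
- **Drift:** It is back in its stand with its shoulder down, at the same gripper height as when I picked it up. The pictures show it upright.
- **New bush:** It is in the far bore. It touched down at the height expected for a fully seated collar, under at most about 18 N. In the last wrist picture the hub's top is within a pixel of its seated position, and the collar looks flat on the bridge.
- **Other things:** The lens, wheel, oil jar, poising tool, clock weight and pink look-alike show no change in the last pictures. In the last overhead picture the arm covers most of the screwdriver; the other camera shows it where it was.

No final check failed. The overhead camera's early estimates were 1.5 to 4 mm off in y, so I positioned from the wrist camera. There was a sideways force of about 5 N on the bush in the bore, which a 0.5 mm shift did not remove; the gripper read no force after I let go.

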